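Assemble a membrane filter holder and hold it shut on its seal

ROBOT

A 7-joint arm with a two-finger parallel gripper is mounted at the origin on the work surface. World frame = base frame: x ahead of the robot, y to its left, z up, the work surface at z = 0. Lengths are in mm, angles in rad, forces in N, time in s.
With the tool pointing down it reaches from about 425 to 950 mm from the base axis. Payload 4.7 kg.
Tool frame: the origin (TCP) lies between the finger pads; the fingertips stand 19 mm ahead of it and the grasp point (between the pads) is the TCP (manip.tip_extent is the distance from the TCP to the fingertips, in mm); z points along the fingers, y is the line along which they close (so a half turn about z gives the same grasp; the last joint's range is limited). The gripper opens to 87 mm and grips with 3 to 60 N. Pads are 19 mm wide; open, the fingers measure 117 mm over their backs; the gripper's body (75 mm by 190 mm) begins 51 mm behind the grasp point.
Start: joints at [1.292, 0.469, -0.049, 1.532, 0.024, 1.141, -0.082], TCP at [166.913, -654.055, 241.573] pointing down, gripper open.
Joint ranges: [-2.59, 2.59], [-0.33, 1.99], [-1.39, 1.29], [0.1, 2.45], [-1.04, 4.18], [0.21, 1.99], [-2.66, 2.66]. Speed limits (rad/s): [2.57, 2.57, 3.14, 3.14, 3.14, 3.14, 3.14].

INTERFACE

Orientations are given as [roll, pitch, yaw] about the fixed x, y, z axes, in that order (R = Rz(yaw) Ry(pitch) Rx(roll)).
In Python, from workcell import monitor, optics, job, manip gives the robot as it stands. The module is installed in compiled form; this text tells all that it offers.
- The arm moves only by the shell command python3 -m inch 'ROWS' [FORCE]. ROWS is JSON, a list of rows, each a list of 7 numbers: the shift along the tool's x, y, z scaled (see below), then the turn, a rotation vector about the tool's x, y, z scaled (see below), then the opening, from -1 (shut) to 1 (fully open). In form: [[x, y, z, wx, wy, wz, gripper], ...]. A call has 1 to 5 rows; each row shifts and turns the commanded pose from where the row before left it, along the tool's axes as they then stand; what a row does not reach is not made up. The controller multiplies each number of a shift by 0.3 m and each number of a turn by 5 degrees. A row lasts 1/8 s, in which the tool goes at most 62.5 mm and 10.7 degrees, less where a joint would pass 70% of its speed; a pose out of reach is approached as far as the arm can. A call with a number of a shift or a turn outside -1 to 1 is refused whole. A call with a gripper value outside its range is refused whole. The fingers move at their own pace and stop on an object; FORCE is the grip in N (left out, the last holds). Time passes only in rows, so rows that do not move let the fingers close. It gives the time, the measured TCP pose, the force, the opening and the grip force at its end, in the units of the state.
- monitor.get_obs(): the state, without advancing time (a new reading comes with each control period).
- optics.snapshot(name): name is "scene" or "side" or "wrist"; returns the picture (384x512x3 uint8, red, green, blue); there is no depth.
- optics.camera_info(name): a dict with "mtx" (3x3 intrinsics, pixels), "k1" (the pictures are not rectified: a ray, as slopes to the right and down, at radius r is drawn at 1 + k1 r^2 times it, then the intrinsics apply), "R" (3x3) and "t" (3): a world point X has camera coordinates R X + t. Camera axes: x right, y down, z forward; pixel columns grow to the right and rows downward; lengths in mm; the calibration is good to about 2 mm. A picture is of the moment at which its call begins: read the wrist's pose just before it. camera_info takes no time and is no camera call; for the wrist camera it gives the pose at the moment of the call.
- job.sign_off(): hands the job in; it is judged then, once.
The state is a dict: "t": time; "joints": joint angles; "joint_vel": joint speeds; "joint_efforts": joint torques, N m; "tcp_pos": TCP position; "orientation": TCP orientation; "force": force on the tool from outside, world axes, zero at the start; "ft_torque": the same for the moment, N m; "grip_width": finger opening in mm; "gripper_force": force on a finger pad.
Only numpy, scipy, OpenCV 4.12 (cv2) and the standard library are available. Lean on these libraries where they do the work, as an engineer would, in place of code of your own. Each camera call takes 0.05 s, during which the arm holds its last target. There are 200 camera calls.

TASK

Get the filter holder ready for the next sample: lay the round grey support disc flat in the recess on top of the steel holder and let go of it. Then fit the knurled collar over the holder's head, turn it until the hidden keyways inside its skirt drop over the two pins, and push it fully home against the springy seal. Finish while still holding the collar pushed home with the gripper, because I open the vacuum while you hold it; leave the other things on the bench where they stand.

Things in the scene. Friction and masses are not known exactly. Their poses are not given: they have to be found in the camera images.
- holder: Stainless steel filter holder, fixed upright on the bench. Origin on its axis, at the bench, z up. Round foot 110 mm wide, 13 mm high; thin stem; flange 72 mm across whose upper face is 75 mm up; on it the head, a cylinder 54 mm across and 16 mm high with the recess in its top. A vacuum nozzle with a small black tap points to its +x, low on the stem, 72 mm long from the axis, its tap 50 mm high.
- holder_seat (a point): Point on the holder's axis, on the upper face of the flange, 75 mm above the bench; axes as the holder's. The skirt of the collar stands on this face when the collar is fully home (collar's origin at this point). The head's rim is 16 mm higher.
- recess (a point): Centre of the mouth of the round recess in the head's top, level with the rim, 91 mm above the bench; axes as the holder's. The recess is 49.6 mm wide, its wall 2 mm thick; its floor is the black rubber seal ring, 3 mm below this point.
- pin (a point): Outer end of one of the holder's two round steel index pins, which are 4 mm thick and stand out level from the side of the head by 4 mm, 31 mm from the axis, one to the holder's +y (this one) and the other on the far side, to -y. Their tops are 9 mm above the flange, 7 mm below the rim.
- seal (a joint): How far the springy seal ring in the floor of the recess is pressed down, in m: 0 free, 0.0025 when the collar is fully home, 0.003 at most. It starts to give at about 4 N and takes about 11 N at 2.5 mm, so that it bears the collar's weight without giving and lifts the collar again by about 2.5 mm when it is let go.
- disc: Round grey sintered metal support disc, 47 mm across, 6 mm thick, about 50 g, flat on the bench at the start. Origin at the centre of its underside, z up. Lying in the recess, its underside is 3 mm below recess and it stands 3 mm proud of the rim, so fingers that hold only its upper half stay clear of the rim.
- collar: Knurled aluminium collar, round, 42 mm high, 0.2 to 0.3 kg, standing the right way up on the bench at the start. Origin at the centre of its underside, z up. Lower part: smooth skirt 68 mm across, 20 mm high, ending in a flat shoulder 6 mm wide on which fingertips can press. Upper part: knurled grip 56 mm across, 20 to 42 mm above the origin, with an open funnel mouth.
- collar_grip (a point): Point on the collar's axis at mid height of the knurled grip, 31 mm above its underside. Lying on the pins, the collar's underside is 9 mm above holder_seat; when the keyways meet the pins it drops 6 to 7 mm until its lip rests on the disc (2.5 mm above the seat); pushing home against the seal does the rest.
- collar_bore (a point): Centre of the bore's end inside the skirt, 16.5 mm above the collar's underside, where a lip presses on the disc. The bore is 57 mm wide. Two blind keyways, half a turn apart, 9 mm wide, 3.5 mm deep, run up the whole bore. They are hidden from outside and their angle to the collar's axes is not given: find it by turning, at most half a turn either way.
- reagent_bottle: Bystander: amber bottle, 60 mm across, 125 mm high. Origin at the centre of its underside.
- petri_dish: Bystander: closed clear petri dish, 91 mm across, 15 mm high. Origin at the centre of its underside.
- slide_box: Bystander: grey slide box, 87 x 97 x 35 mm. Origin at the centre of its underside.
- tip_rack: Bystander: yellow pipette tip rack, 85 x 125 x 55 mm. Origin at the centre of its underside.
Mind the look-alikes: they are no part of the job. Several things have the shape of the disc; the one meant has the colours described above.

How it is judged:
By the outcome, as a careful person would: the job done as asked, in the order asked, and still so for the second after the job is handed in, while the arm keeps its last pose, push and grip.
It also fails if it takes over 72 s, if anything falls off the work surface, if the arm or the gripper's body presses on something with over 40 N, if the wrist force passes 120 N, or if a joint passes its speed limit or range.

## Working session

There is one attempt and no reset: what is moved stays moved. The work goes in short steps, Python scripts to look and compute and a shell command to move; the robot and the scene stay as the last step left them, time stands still between calls to the robot, and variables do not carry over. Pictures are saved under pics/ and viewed, at most 14 in all, crops included, and the job is handed in when it is done.

```bash
mkdir -p pics
cat > h.py <<'E'
import numpy as np, cv2
from workcell import monitor, optics, job, manip
def snap(n,f):
    im=optics.snapshot(n); cv2.imwrite('pics/'+f,im[:,:,::-1]); return im
def ray(ci,u,v):
    K=np.array(ci['mtx']);d=np.array([(u-K[0,2])/K[0,0],(v-K[1,2])/K[1,1]]);s=d.copy()
    for _ in range(30): s=d/(1+ci['k1']*(s@s))
    R=np.array(ci['R']);t=np.array(ci['t']).ravel()
    return -R.T@t, R.T@np.array([s[0],s[1],1])
def atz(ci,u,v,z):
    o,d=ray(ci,u,v); return o+d*(z-o[2])/d[2]
def proj(ci,X):
    K=np.array(ci['mtx']);c=np.array(ci['R'])@np.array(X,float)+np.array(ci['t']).ravel()
    s=c[:2]/c[2]; s=s*(1+ci['k1']*(s@s)); return K[:2,:2]@s+K[:2,2]
E
python3 - <<'E'
from h import *
a=snap('scene','a.png');b=snap('side','b.png')
o=monitor.get_obs();print(o)
for n in('scene','side','wrist'):print(n,optics.camera_info(n))
E
```

```text
{'t': 0.1, 'joints': array([ 1.29206138,  0.46934464, -0.04860502,  1.53354801,  0.02412336,
        1.14100349, -0.08230652]), 'joint_vel': array([ 0.00054701, -0.00092994, -0.00084144, -0.00203136, -0.00066603,
        0.00028176,  0.00085823]), 'joint_efforts': array([ 7.03495916e-04, -5.09170997e+01, -8.10570130e-02, -2.36826468e+01,
       -6.14149100e-02,  3.44733568e-02,  5.61831234e-05]), 'tcp_pos': array([ 166.78167325, -653.56011083,  240.62646966]), 'orientation': array([-3.13987733e+00,  7.57598021e-05,  2.49875656e-01]), 'force': array([-1.37207568,  0.56675482,  0.02698285]), 'ft_torque': array([0.01958647, 0.06679958, 0.02861768]), 'gripper_force': 0.0, 'grip_width': 86.99398051728515}
scene {'mtx': array([[362.89809379,   0.        , 247.5928755 ],
       [  0.        , 362.89809379, 189.11851129],
       [  0.        ,   0.        ,   1.        ]]), 'k1': 0.03830722182742459, 'R': array([[-0.5426814 ,  0.83979169,  0.01571008],
       [ 0.54150482,  0.36410112, -0.75776178],
       [-0.6420821 , -0.40271614, -0.65234215]]), 't': array([ 323.69101965, -263.28725727, 1254.5391255 ])}
side {'mtx': array([[484.5727592 ,   0.        , 254.54236182],
       [  0.        , 484.5727592 , 197.27841741],
       [  0.        ,   0.        ,   1.        ]]), 'k1': -0.09444092909197173, 'R': array([[-0.81232873, -0.58299571,  0.01542837],
       [-0.36610371,  0.4891682 , -0.79163283],
       [ 0.45397148, -0.64871448, -0.61080228]]), 't': array([500.47196181, 278.0082216 , 961.2665068 ])}
wrist {'mtx': array([[288.56255503,   0.        , 255.19249078],
       [  0.        , 288.56255503, 192.64688995],
       [  0.        ,   0.        ,   1.        ]]), 'k1': -0.05251792995494423, 'R': array([[ 0.24691714, -0.96903398, -0.00225029],
       [-0.92534951, -0.23647413,  0.29632459],
       [-0.28768074, -0.07108531, -0.95508464]]), 't': array([-673.63274895,  -35.5630093 ,  393.06397707])}
```

View pics/a.png

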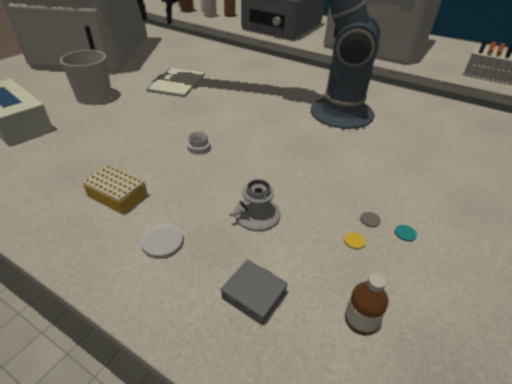

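View pics/b.png

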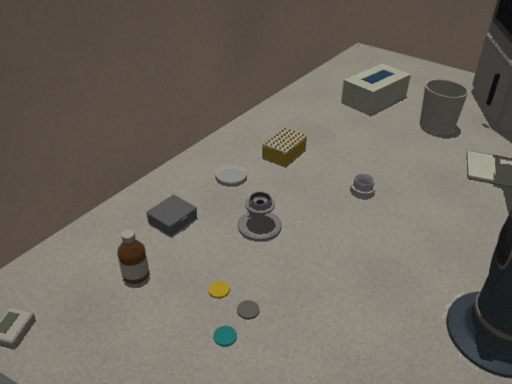

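The scene view shows the grey disc at (370,219), the holder head at (258,186), and the collar at (199,142). In the side view they are at (248,310), (261,198) and (363,184).

Run:
```python
from h import *
for n,L in (('scene',[('disc',370.5,218.5,6),('head',258.5,186,91),('collar',198.5,136.5,42),('collarbase',199,147,5),('foot',257,214,13),('tap',237,211,50)]),('side',[('disc',248,309,6),('head',260.5,199,91),('collar',363.5,181,42),('collarbase',363,191,5),('foot',260,223,13)])):
    ci=optics.camera_info(n)
    for q in L: print(n,q[0],atz(ci,*q[1:]).round(1))
ci=optics.camera_info('wrist');o=monitor.get_obs()
R=np.array(ci['R']);print('wristcam',-R.T@ci['t']-o['tcp_pos'])
import cv2
a=cv2.imread('pics/a.png');b=cv2.imread('pics/b.png')
m=np.hstack([cv2.resize(a[160:260,210:310],(400,400),interpolation=2),cv2.resize(b[170:270,210:310],(400,400),interpolation=2)]);cv2.imwrite('pics/c.png',m)
```

```text
scene disc [453.1 251.8   6. ]
scene head [586.6  20.9  91. ]
scene collar [ 444.5 -267.8   42. ]
scene collarbase [ 444.4 -269.5    5. ]
scene foot [595.4  25.4  13. ]
scene tap [644.6   2.1  50. ]
side disc [451.6 252.6   6. ]
side head [583.2  23.8  91. ]
side collar [ 440.9 -260.4   42. ]
side collarbase [ 439.3 -266.9    5. ]
side foot [584.6  21.   13. ]
wristcam [ 79.71851809  20.31842827 143.80522169]
```

View pics/c.png

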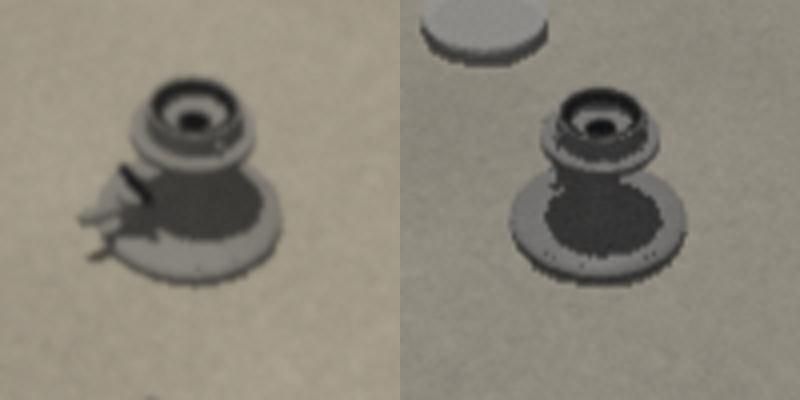

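```bash
python3 -m inch '[[0.15,-0.128,0,0,0,0,1],[0.15,-0.128,0,0,0,0,1],[0.15,-0.128,0,0,0,0,1],[0.15,-0.128,0,0,0,0,1],[0.15,-0.128,0,0,0,0,1]]' && python3 -m inch '[[0.15,-0.128,0,0,0,1,1],[0.15,-0.128,0,0,0,0,1],[0.15,-0.128,0,0,0,0,1],[0,0,0,0,0,0,1],[0,0,0,0,0,0,1]]'
python3 - <<'E'
from h import *
o=monitor.get_obs();print(o['joints'],o['tcp_pos'],o['orientation'],o['force'])
ci=optics.camera_info('wrist');snap('wrist','d.png');np.savez('d.npz',**{k:np.array(v) for k,v in ci.items()})
a=optics.camera_info('scene');b=optics.camera_info('side')
for n,u,v,x,y in(('yel',355,240,219,289),('teal',405.5,232.5,225,336)):print(n,atz(a,u,v,6),atz(b,x,y,6))
E
```

```text
t: 0.72
tcp_pos: [338.2, -410.5, 241.3]
orientation: [-3.141, 0.0, 0.25]
force: [0.2, -0.0, -0.0]
grip_width: 87.2
gripper_force: 0.0
t: 1.35
tcp_pos: [447.4, -274.0, 241.2]
orientation: [-3.142, 0.001, 0.163]
force: [-0.2, -0.4, 1.0]
grip_width: 86.9
gripper_force: 0.0
[ 0.68565851  0.23864669 -0.25685137  1.87660016  0.07060368  1.03595596
 -1.00851898] [ 447.38618304 -274.00914721  241.16984358] [-3.14158069e+00  1.15990173e-03  1.62583697e-01] [-0.21963618 -0.41274968  0.95093699]
yel [537.80795192 245.10177126   6.        ] [534.29804224 245.59785244   6.        ]
teal [452.54617994 331.82228216   6.        ] [448.01240037 333.93428838   6.        ]
```

View pics/d.png

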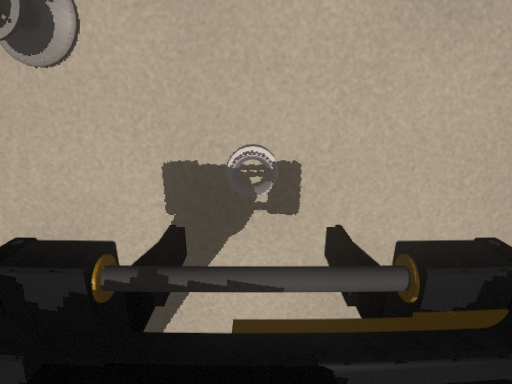

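The collar is in the wrist view at about (252,170), and the holder is just visible at the top left. Next is the disc, with a picture taken over the holder on the way.

```bash
python3 -m inch '[[0,0,0,0,0,-1,1],[0,0,0,0,0,-1,1],[0,0,0,0,0,-1,1],[0,0,0,0,0,-1,1],[0,0,0,0,0,-1,1]]' && python3 -m inch '[[0,0,0,0,0,-1,1],[0,0,0,0,0,-1,1],[0.177,-0.073,0,0,0,0,1],[0.177,-0.073,0,0,0,0,1],[0.177,-0.073,0,0,0,0,1]]' && python3 -m inch '[[0.177,-0.073,0,0,0,0,1],[0.177,-0.073,0,0,0,0,1],[0,0,0,0,0,0,1],[0,0,0,0,0,0,1]]'
python3 - <<'E'
from h import *
ci=optics.camera_info('wrist');snap('wrist','e.png');np.savez('e.npz',**{k:np.array(v) for k,v in ci.items()})
E
python3 -m inch '[[0.071,-0.175,0.05,0,0,0,1],[0.071,-0.175,0.05,0,0,0,1],[0.071,-0.175,0.05,0,0,0,1],[0.071,-0.175,0.05,0,0,0,1],[0.071,-0.175,0.05,0,0,0,1]]' && python3 -m inch '[[0,0,0.05,0,0,0,1],[0,0,0,0,0,0,1],[0,0,0,0,0,0,1]]'
python3 - <<'E'
from h import *
o=monitor.get_obs();print(o['joints'],o['tcp_pos'],o['orientation'])
ci=optics.camera_info('wrist');im=snap('wrist','f.png');np.savez('f.npz',**{k:np.array(v) for k,v in ci.items()})
e=cv2.imread('pics/e.png');cv2.imwrite('pics/ef.png',np.hstack([e[:, 60:460],im[:,60:460,::-1]]))
E
```

```text
t: 2.02
tcp_pos: [446.6, -275.5, 241.3]
orientation: [-3.141, 0.001, 0.598]
force: [-0.0, 0.2, 0.3]
grip_width: 87.0
gripper_force: 0.0
t: 2.65
tcp_pos: [515.9, -116.3, 241.5]
orientation: [3.141, 0.001, 0.769]
force: [0.9, -0.0, 0.1]
grip_width: 87.0
gripper_force: 0.0
t: 3.15
tcp_pos: [561.1, -12.1, 241.1]
orientation: [3.141, 0.002, 0.771]
force: [0.3, -0.4, 0.7]
grip_width: 86.7
gripper_force: 0.0
t: 3.82
tcp_pos: [454.7, 251.1, 166.2]
orientation: [3.14, -0.0, 0.768]
force: [0.8, 0.6, -0.6]
grip_width: 87.3
gripper_force: 0.0
t: 4.2
tcp_pos: [455.7, 250.1, 151.8]
orientation: [3.14, 0.0, 0.769]
force: [1.0, -0.2, 0.4]
grip_width: 87.1
gripper_force: 0.0
[-0.12047802  0.37953157 -0.57307389  1.96830667  0.2679971   0.86783059
 -1.63800171] [455.68581792 250.05352625 151.76690954] [3.14042984e+00 7.46520874e-05 7.68930233e-01]
```

View pics/ef.png

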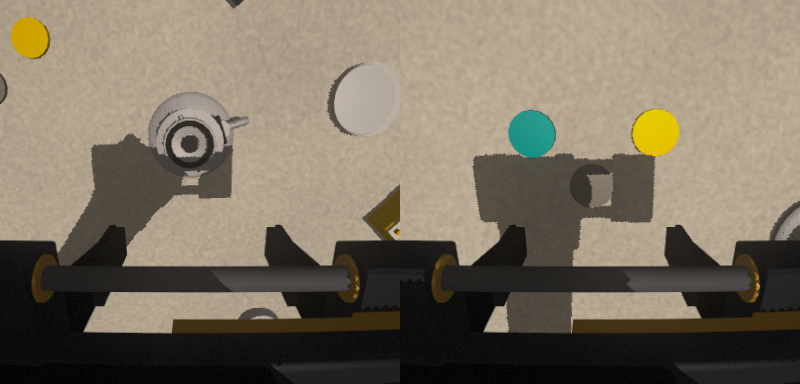

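In the left half, taken over the holder, the head ring is at about (249,144) and the nozzle points right. In the right half the grey disc is in the gripper's shadow at (252,186), with teal and yellow well clear. I'll refine both with a colour-ratio fit.

Run:
```python
from h import *
def blob(f,cx,cy,r,zs,fn):
    im=cv2.imread('pics/'+f+'.png').astype(float);ci=dict(np.load(f+'.npz'))
    y0,x0=int(cy-r),int(cx-r);c=im[y0:y0+2*r,x0:x0+2*r];m=fn(c).astype(np.uint8)
    n,l,s,ce=cv2.connectedComponentsWithStats(m);
    for i in np.argsort(-s[1:,4])[:2]+1:
        h,_=cv2.findContours((l==i).astype(np.uint8),cv2.RETR_EXTERNAL,cv2.CHAIN_APPROX_NONE)
        if len(h[0])<8: continue
        (ex,ey),ax,an=cv2.fitEllipse(cv2.convexHull(h[0]));u,v=ex+x0,ey+y0
        print(f,s[i],'ell',round(u,1),round(v,1),np.round(ax,1),[atz(ci,u,v,z).round(1) for z in zs])
    return ci
rat=lambda c:(c[...,2]-c[...,0])/(c.sum(-1)/3+1)<0.12
ci=blob('f',252,186,36,[6],rat)
blob('d',252,170,40,[42,20],rat)
ci=blob('e',249,144,26,[91,88,75],lambda c:c.sum(-1)/3<45)
for r,z in((24.8,91),(27,91),(36,75)):
  P=np.array([proj(ci,[585+r*np.cos(t),22+r*np.sin(t),z]) for t in np.linspace(0,6.28,40)]);print(r,P.min(0),P.max(0))
a=cv2.imread('pics/e.png')[90:190,200:300];b=cv2.imread('pics/d.png')[120:220,202:302]
cv2.imwrite('pics/g.png',np.hstack([cv2.resize(a,(400,400),interpolation=0),cv2.resize(b,(400,400),interpolation=0)]))
```

```text
d [  15   15   51   52 1102] ell 252.1 170.6 [50.6 51.4] [array([ 450.3, -269.3,   42. ]), array([ 445.3, -269.9,   20. ])]
e [  4   3  46  47 593] ell 249.2 144.3 [46.1 46.8] [array([587.2,  21.8,  91. ]), array([586.9,  21.6,  88. ]), array([585.4,  20.5,  75. ])]
24.8 [223.20899555 120.79677912] [271.95708989 169.57741114]
27 [221.04641485 118.52816286] [274.11962122 171.63750164]
36 [214.3377039  108.84461315] [281.58477222 176.2743995 ]
```

View pics/g.png

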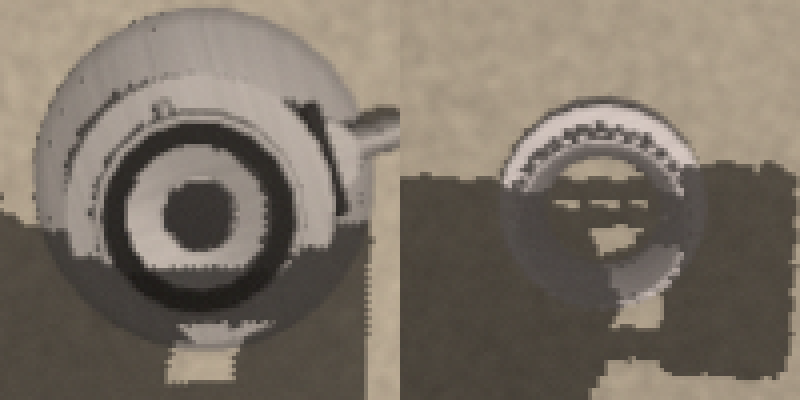

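Run:
```python
from h import *
im=cv2.imread('pics/f.png').astype(float);ci=dict(np.load('f.npz'))
print(im[186,[220,240,262,280]]) 
r=(im[...,2]-im[...,0])/(im.sum(-1)/3+1);print(r[186,222:284:2].round(2))
for th in(.1,.15,.2,.25,.3):
    m=(r<th)[150:222,215:289].astype(np.uint8);n,l,s,ce=cv2.connectedComponentsWithStats(m)
    if n<2: continue
    i=1+np.argmax(s[1:,4]);h,_=cv2.findContours((l==i).astype(np.uint8),0,1)
    if len(h[0])<8: continue
    (x,y),ax,an=cv2.fitEllipse(cv2.convexHull(h[0]));print(th,s[i],x+215,y+150,ax,atz(ci,x+215,y+150,6))
P=np.array([proj(ci,[453+23.5*np.cos(t),252+23.5*np.sin(t),6]) for t in np.linspace(0,6.28,40)]);print(P.min(0),P.max(0))
print('by eye',atz(ci,252,186,6))
ce=dict(np.load('e.npz'));p=atz(ce,240.7,116.2,82);print('pin',p,np.arctan2(p[1]-21.7,p[0]-587))
```

```text
[[ 68.  79.  86.]
 [ 45.  51.  56.]
 [105. 119. 131.]
 [ 67.  76.  84.]]
[0.2  0.2  0.22 0.2  0.17 0.22 0.24 0.25 0.24 0.21 0.19 0.22 0.22 0.26
 0.23 0.2  0.2  0.22 0.22 0.21 0.22 0.22 0.21 0.22 0.22 0.21 0.24 0.22
 0.22 0.22 0.22]
0.2 [15 30 12 12 53] 235.94195175170898 186.07883071899414 (10.36886978149414, 13.50546932220459) [441.61081646 264.25310915   6.        ]Traceback (most recent call last):
  File "<stdin>", line 10, in <module>
cv2.error: OpenCV(4.12.0) /io/opencv/modules/imgproc/src/shapedescr.cpp:361: error: (-201:Incorrect size of input array) There should be at least 5 points to fit the ellipse in function 'fitEllipseNoDirect'
```

Run:
```python
from h import *
from scipy.optimize import least_squares
im=cv2.imread('pics/f.png').astype(float).mean(-1);ci=dict(np.load('f.npz'))
m=((im<63))[155:217,220:285].astype(np.uint8);n,l,s,ce=cv2.connectedComponentsWithStats(m,connectivity=4)
i=1+np.argmax(s[1:,4]);print(s[i]);h,_=cv2.findContours((l==i).astype(np.uint8),0,1)
q=cv2.convexHull(h[0])[:,0]+[220,155];q=q[q[:,0]<248];W=np.array([atz(ci,u,v,6)[:2] for u,v in q])
f=lambda p:np.hypot(*(W-p[:2]).T)-23.5
r=least_squares(f,[453,252],loss='soft_l1');print(len(q),r.x,f(r.x).round(1))
print('by eye',atz(ci,252,186,6))
ce=dict(np.load('e.npz'));p=atz(ce,240.7,116.2,82);print('pin',p,np.arctan2(p[1]-21.7,p[0]-587))
o=monitor.get_obs();d=np.r_[r.x,23.0]-o['tcp_pos'];y=o['orientation'][2]
print('tool delta',d[0]*np.cos(y)+d[1]*np.sin(y),d[0]*np.sin(y)-d[1]*np.cos(y),-d[2])
```

```text
[ 10   9  40  44 839]
12 [453.12764223 252.6645836 ] [ 0.3  0.3  0.1 -0.  -0.  -0.1 -0.2 -0.2 -0.1  0.3  0.2  0.4]
by eye [453.31808395 252.26099607   6.        ]
pin [600.82467376  47.12846847  82.        ] 1.072826645617296
tool delta -0.29364728070946966 -3.374803078749773 128.99419445159566
```

```bash
python3 -m inch '[[-0.001,-0.011,0.15,0,0,0,1],[0,0,0.15,0,0,0,1],[0,0,0.1,0,0,0,1],[0,0,0.03,0,0,0,1],[0,0,0,0,0,0,1]]' 20; python3 -m inch '[[0,0,0,0,0,0,1],[0,0,0,0,0,0,-1],[0,0,0,0,0,0,-1],[0,0,0,0,0,0,-1],[0,0,0,0,0,0,-1]]' 20;  python3 -m inch '[[0,0,0,0,0,0,-1],[0,0,0,0,0,0,-1],[0,0,0,0,0,0,-1]]' 20
```

```text
t: 4.88
tcp_pos: [452.5, 254.2, 23.0]
orientation: [3.141, -0.001, 0.772]
force: [0.2, -0.5, 0.4]
grip_width: 86.9
gripper_force: 0.0
t: 5.5
tcp_pos: [451.8, 254.5, 22.6]
orientation: [3.141, -0.0, 0.773]
force: [-0.1, 0.4, 0.7]
grip_width: 54.8
gripper_force: 0.0
t: 5.88
tcp_pos: [451.8, 254.4, 22.5]
orientation: [3.141, 0.0, 0.773]
force: [-0.0, -0.5, 0.4]
grip_width: 45.4
gripper_force: 20.0
```

```bash
python3 -m inch '[[0,0,-0.03,0,0,0,-1],[0,0,-0.12,0,0,0,-1],[0,0,-0.15,0,0,0,-1],[0,0,-0.15,0,0,0,-1],[0,0,0,0,0,0,-1]]' && python3 -m inch '[[-0.044,0.174,0,0,0,0,-1],[-0.044,0.174,0,0,0,0,-1],[-0.044,0.174,0,0,0,0,-1],[-0.044,0.174,0,0,0,0,-1],[-0.044,0.174,0,0,0,0,-1]]' &&  python3 -m inch '[[0,0,0,0,0,0,-1],[0,0,0,0,0,0,-1],[0,0,0,0,0,0,-1]]'
python3 - <<'E'
from h import *
o=monitor.get_obs();print(o['joints'],o['tcp_pos'],o['orientation'])
ci=optics.camera_info('wrist');im=snap('wrist','i.png');np.savez('i.npz',**{k:np.array(v) for k,v in ci.items()})
s=snap('side','s.png')
print(proj(ci,o['tcp_pos']-[0,0,16]))
cv2.imwrite('pics/j.png',np.hstack([cv2.resize(im[150:350,155:355,::-1],(400,400)),cv2.resize(s[110:210,210:310,::-1],(400,400))]))
E
```

```text
t: 6.5
tcp_pos: [453.6, 256.1, 161.4]
orientation: [3.139, -0.008, 0.773]
force: [0.6, -0.4, -0.9]
grip_width: 45.5
gripper_force: 20.0
t: 7.12
tcp_pos: [586.7, 20.0, 156.5]
orientation: [-3.14, 0.001, 0.774]
force: [0.4, -0.4, -0.1]
grip_width: 45.2
gripper_force: 20.0
t: 7.5
tcp_pos: [585.9, 23.5, 157.2]
orientation: [-3.14, 0.0, 0.776]
force: [0.9, 0.1, -0.6]
grip_width: 45.3
gripper_force: 20.0
[ 0.26850636  0.46162096 -0.50243271  1.81425191  0.26896925  0.93473001
 -1.14561416] [585.90690847  23.45336211 157.22811726] [-3.14047222e+00  3.58904291e-04  7.76372430e-01]
[255.27332431 243.62596779]
```

View pics/j.png

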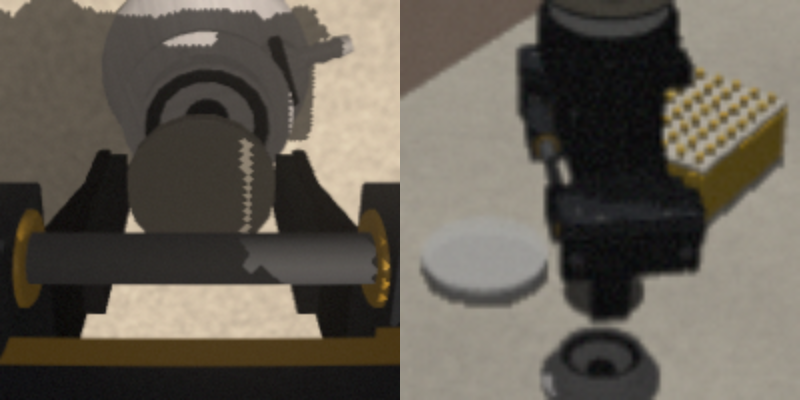

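Run:
```python
from h import *
from scipy.optimize import least_squares
ci=dict(np.load('i.npz'));tcp=np.array([585.9,23.45,157.2]);y=.776
def fit(r,z,obs):
    T=np.linspace(0,2*np.pi,360)
    def f(p):
        P=np.array([proj(ci,[p[0]+p[2]*np.cos(t),p[1]+p[2]*np.sin(t),z]) for t in T])
        return [P[:,0].min()-obs[0],P[:,0].max()-obs[1],P[:,1].min()-obs[2]]
    s=least_squares(f,[586,23,r],diff_step=1e-4).x
    d=s[:2]-tcp[:2];print(z,s,'tool',d[0]*np.cos(y)+d[1]*np.sin(y),d[0]*np.sin(y)-d[1]*np.cos(y))
fit(23.5,140.6,(218.5,292.5,208.5))
fit(24.8,91,(228,290,184));fit(24.8,88,(228,290,184))
# edge detail
im=cv2.imread('pics/i.png').astype(int).mean(-1).astype(int)
print(im[200:216,255]);print(im[235,212:226],im[235,285:300]);print(im[176:194,259]);print(im[206,222:236],im[206,282:298])
```

```text
140.6 [585.97261604  23.3280384   22.8184863 ] tool -0.03359798940950091 0.1379090119077251
91 [587.80973752  21.32607131  24.18696697] tool -0.1246439880475807 2.853530151852861
88 [586.99527118  20.47302807  24.53243499] tool -1.3034428866994554 2.891888223482217
[32 22 22 24 22 25 24 47 49 50 56 53 52 54 55 55]
[18 22 23 21 20 20 30 52 54 52 52 55 53 54] [56 57 55 55 55 57 54 42 29 30 29 27 29 34 31]
[78 71 69 69 67 66 74 77 63 37 31 27 31 29 28 62 73 73]
[72 73 73 72 72 69 46 25 22 23 26 25 24 36] [29 28 31 26 32 31 48 69 74 75 74 74 76 75 74 74]
```

```bash
python3 -m inch '[[-0.001,0.0083,0.09,0,0,0,-1],[0,0,0.047,0,0,0,-1],[0,0,0,0,0,0,-1],[0,0,0,0,0,0,-1]]'
python3 - <<'E'
from h import *
o=monitor.get_obs();print(o['joints'],o['tcp_pos'],o['orientation'])
ci=optics.camera_info('wrist');im=snap('wrist','k.png');np.savez('k.npz',**{k:np.array(v) for k,v in ci.items()})
s=snap('side','s2.png');s3=snap('scene','s3.png')
cv2.imwrite('pics/l.png',np.hstack([cv2.resize(im[170:320,180:330,::-1],(400,400)),cv2.resize(s[170:230,230:290,::-1],(400,400))]))
E
```

```text
t: 8.1
tcp_pos: [588.8, 20.1, 117.1]
orientation: [3.141, -0.001, 0.774]
force: [0.9, 0.4, -0.3]
grip_width: 45.3
gripper_force: 20.0
[ 0.2547228   0.51242601 -0.48080206  1.84164227  0.30397618  0.85941834
 -1.17061893] [588.80800143  20.10620575 117.08469235] [ 3.14098747e+00 -9.43702628e-04  7.73905759e-01]
```

View pics/l.png

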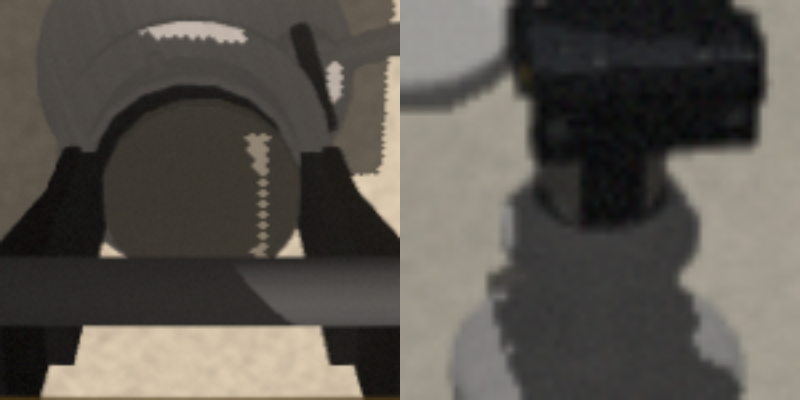

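```bash
cat > fit.py <<'E'
from h import *
from scipy.optimize import least_squares
im=cv2.imread('pics/k.png').astype(float).mean(-1);ci=dict(np.load('k.npz'))
tcp=np.array([588.8,20.1]);y=.774
out=[];inn=[]
for u in range(222,288,3):
    col=im[196:240,u]; d=np.where(col<36)[0]
    if len(d)==0: continue
    k=d[0]; e=k
    while e<len(col)-1 and col[e]<42: e+=1
    out.append((u,196+k-.5)); inn.append((u,196+e-.5))
print(out[::3],inn[::3])
def fit(pts,z,r):
    W=np.array([atz(ci,u,v,z)[:2] for u,v in pts])
    f=lambda p:np.hypot(*(W-p[:2]).T)-r
    s=least_squares(f,[588,21],loss='soft_l1',f_scale=.5);d=s.x-tcp
    print(z,s.x,'tool',d[0]*np.cos(y)+d[1]*np.sin(y),d[0]*np.sin(y)-d[1]*np.cos(y),f(s.x).round(1))
fit(out,91,24.8);fit([p for p in inn if p[1]<225],117.1-16.6,23.5)
for _ in range(1):
    o=monitor.get_obs();print(o['tcp_pos'])
E
python3 -m inch '[[0,0,0,0,0,0,-1],[0,0,0,0,0,0,-1]]'; python3 fit.py
```

```text
t: 8.5
tcp_pos: [588.5, 19.6, 116.7]
orientation: [3.141, -0.0, 0.773]
force: [0.1, 1.2, 0.4]
grip_width: 45.4
gripper_force: 20.0
[(222, np.float64(214.5)), (231, np.float64(207.5)), (240, np.float64(203.5)), (249, np.float64(201.5)), (258, np.float64(202.5)), (267, np.float64(205.5)), (276, np.float64(210.5))] [(222, np.float64(226.5)), (231, np.float64(215.5)), (240, np.float64(209.5)), (249, np.float64(206.5)), (258, np.float64(206.5)), (267, np.float64(208.5)), (276, np.float64(212.5))]
91 [586.35909832  21.03781435] tool -1.0900051200382816 -2.37684362465067 [-0.  -0.  -0.2 -0.2  0.1 -0.1 -0.1  0.1  0.4  0.3  0.2 -0.3 -0.1  0.3
  0.2 -0.4 -0.2  0.2 -0.3 -0.   0.1]
100.5 [589.15912438  20.28006801] tool 0.38268494587098834 0.12225810141018834 [-0.  -0.5 -0.4  0.1 -0.2  0.1  0.1  0.2  0.5 -0.4  0.2  0.2  0.4  0.1
 -0.1 -0.1  0.1 -0.2 -0.2 -0.5]
[588.48266013  19.59289367 116.68532412]
```

```bash
python3 -m inch '[[-0.004,-0.008,0,0,0,0,-1],[0,0,0,0,0,0,-1],[0,0,0,0,0,0,-1]]'; sed -i 's/^tcp=.*/o=monitor.get_obs();tcp=o["tcp_pos"][:2];print(o["tcp_pos"])/; s/^im=.*/ci=optics.camera_info("wrist");im=snap("wrist","k2.png").astype(float).mean(-1)/' fit.py; sed -i '/^for _ in/,$d' fit.py; python3 fit.py
```

```text
t: 8.88
tcp_pos: [585.8, 20.5, 116.4]
orientation: [3.141, 0.0, 0.773]
force: [0.1, -0.4, -0.7]
grip_width: 45.6
gripper_force: 20.0
[585.84009684  20.50638325 116.45207582]
[(222, np.float64(217.5)), (231, np.float64(207.5)), (240, np.float64(202.5)), (249, np.float64(199.5)), (258, np.float64(199.5)), (267, np.float64(200.5)), (276, np.float64(204.5)), (285, np.float64(212.5))] [(222, np.float64(226.5)), (231, np.float64(215.5)), (240, np.float64(209.5)), (249, np.float64(206.5)), (258, np.float64(205.5)), (267, np.float64(208.5)), (276, np.float64(212.5)), (285, np.float64(219.5))]Traceback (most recent call last):
  File "fit.py", line 18, in <module>
    fit(out,91,24.8);fit([p for p in inn if p[1]<225],117.1-16.6,23.5)
    ~~~^^^^^^^^^^^^^
  File "fit.py", line 17, in fit
    print(z,s.x,'tool',d[0]*np.cos(y)+d[1]*np.sin(y),d[0]*np.sin(y)-d[1]*np.cos(y),f(s.x).round(1))
                                   ^
NameError: name 'y' is not defined
```

```bash
sed -i '1a y=.774' fit.py; python3 fit.py
```

```text
[585.87248305  20.50317292 116.45003906]
[(222, np.float64(217.5)), (231, np.float64(207.5)), (240, np.float64(202.5)), (249, np.float64(199.5)), (258, np.float64(199.5)), (267, np.float64(201.5)), (276, np.float64(204.5)), (285, np.float64(212.5))] [(222, np.float64(226.5)), (231, np.float64(215.5)), (240, np.float64(209.5)), (249, np.float64(206.5)), (258, np.float64(206.5)), (267, np.float64(208.5)), (276, np.float64(212.5)), (285, np.float64(220.5))]
91 [586.38319811  20.94364507] tool 0.6731133572410835 0.041999883029766594 [-0.2  0.2  0.1 -0.1 -0.1  0.1 -0.1 -0.2 -0.   0.2  0.  -0.1 -0.   0.2
  0.5 -0.3 -0.3 -0.1  0.2  0.2 -0.1 -0.2]
100.5 [586.35737129  20.85875958] tool 0.5953090083104122 0.08465024627457424 [-0.5 -0.6 -0.4  0.1 -0.3  0.1  0.1  0.2  0.5  0.3  0.2  0.2  0.4  0.1
 -0.1 -0.1  0.1 -0.2 -0.2 -0.5 -0.4]
```

```bash
python3 -m inch '[[0,0,0.008,0,0,0,-1],[0,0,0.006,0,0,0,-1],[0,0,0.003,0,0,0,-1],[0,0,0,0,0,0,-1]]'; python3 -m inch '[[0,0,0.003,0,0,0,-1],[0,0,0,0,0,0,-1]]'; python3 fit.py
```

```text
t: 9.48
tcp_pos: [586.2, 20.7, 112.0]
orientation: [3.141, -0.001, 0.773]
force: [-0.4, 0.2, 4.4]
grip_width: 45.5
gripper_force: 20.0
t: 9.72
tcp_pos: [586.2, 20.7, 111.8]
orientation: [3.141, -0.0, 0.773]
force: [-2.6, 0.3, 9.1]
grip_width: 45.4
gripper_force: 20.0
[586.23783765  20.73613253 111.78808536]
[(222, np.float64(219.5)), (231, np.float64(210.5)), (240, np.float64(205.5)), (249, np.float64(202.5)), (258, np.float64(202.5)), (267, np.float64(204.5)), (276, np.float64(207.5)), (285, np.float64(215.5))] [(222, np.float64(226.5)), (231, np.float64(215.5)), (240, np.float64(209.5)), (249, np.float64(206.5)), (258, np.float64(206.5)), (267, np.float64(208.5)), (276, np.float64(212.5)), (285, np.float64(220.5))]
91 [586.37450251  20.91738894] tool 0.2244302943492965 -0.03409124158308491 [-0.2  0.3 -0.  -0.2 -0.2  0.  -0.1 -0.1  0.   0.3  0.1  0.   0.1  0.3
 -0.  -0.2 -0.2 -0.   0.2  0.2 -0.2 -0.2]
100.5 [587.83698909  22.24838728] tool 2.2006538547196492 0.036364730044257776 [-0.7 -0.8 -0.5  0.  -0.3  0.1  0.1  0.2  0.5  0.3  0.2  0.3  0.5  0.2
 -0.  -0.   0.1 -0.2 -0.7 -0.6 -0.6]
```

```bash
python3 -m inch '[[-0.002,-0.002,0,0,0,0,-1],[0,0,0,0,0,0,-1]]'; python3 -m inch '[[-0.002,0.002,0,0,0,0,-1],[0,0,0,0,0,0,-1]]';python3 -m inch '[[0.004,0.002,0,0,0,0,-1],[0,0,0,0,0,0,-1]]'
```

```text
t: 10.02
tcp_pos: [586.1, 20.7, 111.8]
orientation: [3.14, -0.002, 0.773]
force: [0.1, 0.0, 6.8]
grip_width: 45.1
gripper_force: 20.0
t: 10.28
tcp_pos: [586.1, 20.6, 111.8]
orientation: [3.14, -0.003, 0.774]
force: [-1.0, 1.8, 7.9]
grip_width: 45.5
gripper_force: 20.0
t: 10.52
tcp_pos: [586.3, 20.7, 111.7]
orientation: [3.141, -0.0, 0.774]
force: [-2.8, 0.6, 10.4]
grip_width: 45.4
gripper_force: 20.0
```

```bash
python3 -m inch '[[0,0,-0.005,0,0,0,-1],[0,0,0,0,0,0,-1]]'; python3 -m inch '[[0,0,0,0,0,0,0.15],[0,0,0,0,0,0,0.3],[0,0,0,0,0,0,0.4],[0,0,0,0,0,0,0.4]]';python3 -m inch '[[0,0,-0.1,0,0,0,0.4],[0,0,-0.12,0,0,0,0.4],[0,0,0,0,0,0,0.4],[0,0,0,0,0,0,1]]'
python3 - <<'E'
from h import *
o=monitor.get_obs();print(o['tcp_pos'])
ci=optics.camera_info('wrist');im=snap('wrist','n.png');np.savez('n.npz',**{k:np.array(v) for k,v in ci.items()})
s=snap('side','s4.png')
cv2.imwrite('pics/o.png',np.hstack([cv2.resize(im[140:240,205:305,::-1],(400,400)),cv2.resize(s[170:230,230:290,::-1],(400,400))]))
E
```

```text
t: 10.78
tcp_pos: [586.2, 20.6, 112.0]
orientation: [-3.141, -0.001, 0.774]
force: [-0.6, 1.1, 2.7]
grip_width: 45.2
gripper_force: 20.0
t: 11.28
tcp_pos: [586.2, 19.8, 111.8]
orientation: [3.142, 0.0, 0.773]
force: [-0.1, 0.0, 1.1]
grip_width: 60.2
gripper_force: 0.0
t: 11.78
tcp_pos: [585.8, 19.8, 177.4]
orientation: [-3.141, 0.001, 0.773]
force: [0.3, -0.3, -0.3]
grip_width: 65.4
gripper_force: 0.0
[585.80338393  19.79788191 177.42735852]
```

View pics/o.png

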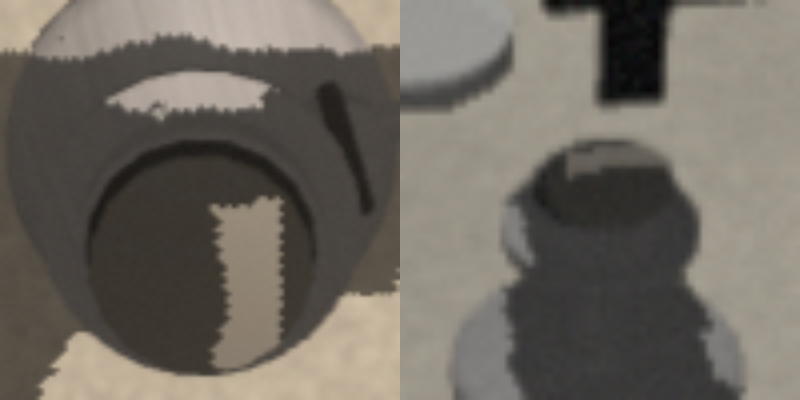

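Run:
```python
from h import *
ci=dict(np.load('n.npz'));T=np.linspace(0,6.283,400)
def box(c,r,z):
    P=np.array([proj(ci,[c[0]+r*np.cos(t),c[1]+r*np.sin(t),z]) for t in T]);return np.r_[P.min(0),P.max(0)].round(1)
im=cv2.imread('pics/n.png').astype(int).mean(-1).astype(int)
for u in (245,252,256,262):print(u,im[170:184,u],im[226:240,u])
print(im[200,222:234],im[200,278:290])
for c in((586.4,20.9),(587,21.5)):
    print('ring',box(c,24.8,91))
    for z in(93.5,94,97):print(z,box(c,23.5,z))
```

```text
245 [86 66 66 65 68 69 51 31 28 27 39 50 55 55] [ 54  52  52  54  55  58  89 166 176 178 175 174 176 175]
252 [64 63 65 70 67 39 30 29 31 46 53 56 57 56] [ 54  56  55  53  55  57  54  85 167 172 173 174 173 174]
256 [63 64 66 68 69 39 27 30 37 46 56 54 55 54] [ 55  55  55  55  56  56  55  60 168 175 175 177 178 178]
262 [64 63 67 69 69 48 36 31 31 39 49 55 56 54] [124 124 124 123 122 122  85 126 171 177 180 181 176 174]
[64 66 67 65 50 38 51 53 51 52 52 52] [55 54 55 55 49 46 62 69 68 68 68 68]
ring [225.5 175.  284.2 230.4]
93.5 [226.8 177.3 282.9 230.3]
94 [226.7 177.5 283.  230.5]
97 [226.4 178.4 283.3 232. ]
ring [225.5 174.  284.2 229.5]
93.5 [226.7 176.3 282.9 229.4]
94 [226.7 176.5 283.  229.6]
97 [226.3 177.4 283.3 231.1]
```

The disc is in the recess mouth with a dark gap on the upper side, but I can't tell whether it is fully down. I'll close the fingers and probe its height by touch on both sides.

```bash
python3 -m inch '[[-0.036,-0.001,0,0,0,0,-1],[0,0,0.1,0,0,0,-1],[0,0,0.09,0,0,0,-1],[0,0,0,0,0,0,-1],[0,0,0,0,0,0,-1]]'; for i in 1 2; do python3 -m inch '[[0,0,0.003,0,0,0,-1],[0,0,0,0,0,0,-1]]'|grep -E 'pos|force: \['; done
```

```text
t: 12.5
tcp_pos: [578.6, 12.7, 121.6]
orientation: [3.141, -0.001, 0.773]
force: [-0.4, 0.5, 0.8]
grip_width: 36.8
gripper_force: 0.0
tcp_pos: [578.7, 12.8, 120.8]
force: [0.7, -0.7, -0.7]
tcp_pos: [578.3, 12.8, 119.2]
force: [0.1, -0.1, -0.9]
```

```bash
python3 -m inch '[[0,0,0.003,0,0,0,-1],[0,0,0,0,0,0,-1]]'|grep -E 'pos|force: \[|width'; python3 -m inch '[[0,0,0.003,0,0,0,-1],[0,0,0,0,0,0,-1]]'|grep -E 'pos|force: \['; python3 -m inch '[[0,0,0.002,0,0,0,-1],[0,0,0,0,0,0,-1]]'|grep -E 'pos|force: \['
```

```text
tcp_pos: [578.3, 12.7, 118.1]
force: [0.3, 0.2, 0.8]
grip_width: 0.3
tcp_pos: [578.3, 12.8, 117.2]
force: [0.1, 0.3, 0.1]
tcp_pos: [578.3, 12.7, 116.7]
force: [-0.1, -0.6, -0.8]
```

```bash
for i in 1; do python3 -m inch '[[0,0,0.003,0,0,0,-1],[0,0,0,0,0,0,-1]]'|grep -E 'pos|force: \['; python3 -m inch '[[0,0,0.003,0,0,0,-1],[0,0,0,0,0,0,-1]]'|grep -E 'pos|force: \[';python3 -m inch '[[0,0,0.003,0,0,0,-1],[0,0,0,0,0,0,-1]]'|grep -E 'pos|force: \['; done
```

```text
tcp_pos: [578.4, 12.8, 116.1]
force: [-0.6, -0.1, 1.3]
tcp_pos: [578.5, 12.7, 115.8]
force: [-2.2, 0.2, 6.1]
tcp_pos: [578.3, 12.8, 114.0]
force: [0.1, -1.1, 0.5]
```

Contact came at 115.8, then the disc gave way by about 2 mm, so it had been tilted and has now dropped. I'll confirm the level on both sides.

```bash
python3 -m inch '[[0,0,0.003,0,0,0,-1],[0,0,0,0,0,0,-1]]'|grep -E 'pos|force: \['; python3 -m inch '[[0,0,0.002,0,0,0,-1],[0,0,0,0,0,0,-1]]'|grep -E 'pos|force: \['; python3 -m inch '[[0,0,-0.02,0,0,0,-1],[0.07,0,0,0,0,0,-1],[0,0,0.015,0,0,0,-1],[0,0,0.003,0,0,0,-1],[0,0,0,0,0,0,-1]]'|grep -E 'pos|force: \[';python3 -m inch '[[0,0,0.003,0,0,0,-1],[0,0,0,0,0,0,-1]]'|grep -E 'pos|force: \['
```

```text
tcp_pos: [578.3, 12.7, 113.2]
force: [-1.4, -0.3, 3.6]
tcp_pos: [578.3, 12.7, 112.8]
force: [-1.3, -0.9, 5.2]
tcp_pos: [593.8, 28.3, 113.4]
force: [0.7, 1.3, 3.1]
tcp_pos: [593.7, 28.1, 112.8]
force: [-0.1, 2.9, 3.8]
```

The disc is flat: both sides touch at about 113.3, which puts its top near 94. Next is the collar.

```bash
python3 -m inch '[[0,0,-0.02,0,0,0,-1],[0,0,-0.1,0,0,-1,1],[0,0,-0.1,0,0,-1,1],[0,0,0,0,0,-1,1],[0,0,0,0,0,-1,1]]' >/dev/null; python3 -m inch '[[0,0,0,0,0,-1,1],[0,0,0,0,0,-1,1],[0,0,0,0,0,-1,1],[0,0,0,0,0,-1,1],[0,0,0,0,0,-1,1]]'>/dev/null; python3 -m inch '[[0,0,0,0,0,-1,1],[0,0,0,0,0,-1,1],[0,0,0,0,0,-1,1],[0,0,0,0,0,-1,1],[-0.128,-0.1325,0,0,0,0,1]]'; python3 -m inch '[[-0.128,-0.1325,0,0,0,0,1],[-0.128,-0.1325,0,0,0,0,1],[-0.128,-0.1325,0,0,0,0,1],[-0.128,-0.1325,0,0,0,0,1],[-0.128,-0.1325,0,0,0,0,1]]' >/dev/null;  python3 -m inch '[[0,0,0,0,0,0,1],[0,0,0,0,0,0,1],[0,0,0,0,0,0,1]]'
python3 - <<'E'
from h import *
o=monitor.get_obs();print(o['joints'],o['tcp_pos'],o['orientation'])
ci=optics.camera_info('wrist');im=snap('wrist','p.png');np.savez('p.npz',**{k:np.array(v) for k,v in ci.items()})
c=proj(ci,[443,-268,30]);print(c);u,v=int(c[0]),int(c[1])
u0,v0=max(u-60,0),max(v-60,0);print(u0,v0)
cv2.imwrite('pics/q.png',cv2.resize(im[v0:v0+120,u0:u0+120,::-1],(600,600),interpolation=0))
E
```

```text
t: 17.75
tcp_pos: [568.4, -19.6, 178.0]
orientation: [3.141, -0.002, 1.915]
force: [0.9, -0.8, -0.3]
grip_width: 86.7
gripper_force: 0.0
t: 18.75
tcp_pos: [444.7, -267.6, 178.2]
orientation: [-3.141, -0.0, 1.91]
force: [0.8, 0.3, 0.2]
grip_width: 87.1
gripper_force: 0.0
[ 1.08046741  0.38756287 -0.77202618  1.93694407  0.33061464  0.94720371
  0.48846933] [ 444.74572226 -267.59215459  178.21150116] [-3.14130876e+00 -3.88412412e-04  1.91031195e+00]
[253.02664909 184.74631215]
193 124
```

View pics/q.png

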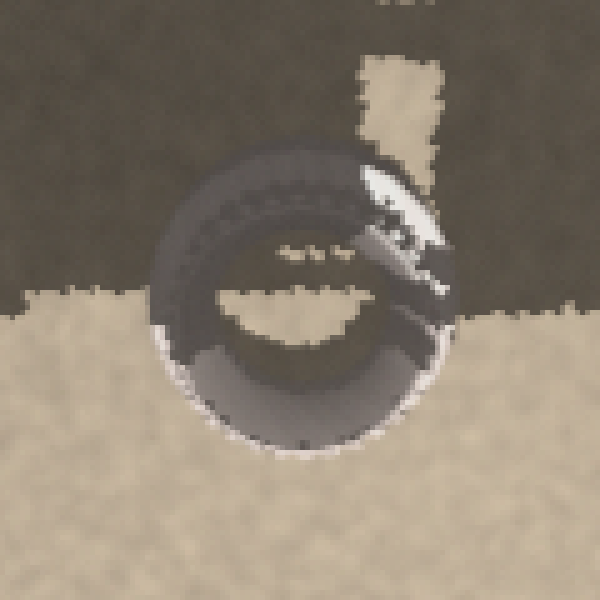

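The collar's outline spans columns 223–284 and rows 151.6–215.6 in the wrist view.

Run:
```python
from h import *
from scipy.optimize import minimize
ci=dict(np.load('p.npz'));T=np.linspace(0,6.283,300)
def box(c,r,z):
    P=np.array([proj(ci,[c[0]+r*np.cos(t),c[1]+r*np.sin(t),z]) for t in T]);return np.r_[P.min(0),P.max(0)]
def out(c):
    B=np.array([box(c,34,20),box(c,28,42),box(c,34,0)]);return np.r_[B[:,:2].min(0),B[:,2:].max(0)]
ob=np.array([223,151.6,284.4,215.6])
s=minimize(lambda c:((out(c)-ob)**2).sum(),[443,-268],method='Nelder-Mead').x;print(s,out(s),box(s,34,20),box(s,28,42))
o=monitor.get_obs();d=s-o['tcp_pos'][:2];y=o['orientation'][2];print(d[0]*np.cos(y)+d[1]*np.sin(y),d[0]*np.sin(y)-d[1]*np.cos(y),o['tcp_pos'])
```

```text
[ 444.59675988 -270.56130275] [222.42126908 150.80444984 284.97837726 216.43159867] [222.42126908 153.7824991  284.97837726 214.06662384] [225.9837252  163.55001802 281.20500746 216.43159867]
-2.7560907101384986 -1.284324612984322 [ 444.88906364 -267.53473965  178.26441178]
```

```bash
python3 -m inch '[[-0.009,-0.004,0.15,0,0,0,1],[0,0,0.15,0,0,0,1],[0,0,0.1,0,0,0,1],[0,0,0.058,0,0,0,1],[0,0,0,0,0,0,1]]'; python3 -m inch '[[0,0,0,0,0,0,-1],[0,0,0,0,0,0,-1],[0,0,0,0,0,0,-1],[0,0,0,0,0,0,-1],[0,0,0,0,0,0,-1]]' 40; python3 -m inch '[[0,0,0,0,0,0,-1],[0,0,-0.02,0,0,0,-1],[0,0,-0.13,0,0,0,-1],[0,0,-0.15,0,0,0,-1],[0,0,0,0,0,0,-1]]'
python3 - <<'E'
from h import *
o=monitor.get_obs();print(o['joints'],o['tcp_pos'],o['orientation'])
ci=optics.camera_info('wrist');im=snap('wrist','r.png');np.savez('r.npz',**{k:np.array(v) for k,v in ci.items()})
print(proj(ci,o['tcp_pos']))
cv2.imwrite('pics/t.png',cv2.resize(im[180:330,155:355,::-1],(800,600),interpolation=0))
E
```

```text
t: 19.42
tcp_pos: [444.2, -271.0, 40.3]
orientation: [-3.141, -0.001, 1.909]
force: [-0.7, 0.1, 0.7]
grip_width: 87.3
gripper_force: 0.0
t: 20.05
tcp_pos: [444.3, -272.1, 41.3]
orientation: [-3.141, 0.001, 1.908]
force: [-2.0, -0.1, 4.6]
grip_width: 55.3
gripper_force: 40.0
t: 20.68
tcp_pos: [446.3, -272.4, 133.6]
orientation: [3.137, 0.005, 1.908]
force: [1.0, 0.5, -3.1]
grip_width: 55.4
gripper_force: 40.0
[ 1.05177099  0.44940482 -0.73978007  1.97465362  0.39868856  0.85851274
  0.4340075 ] [ 446.28098713 -272.43911122  133.64076352] [3.13728446 0.00496274 1.90773566]
[254.28232863 256.26353947]
```

View pics/t.png

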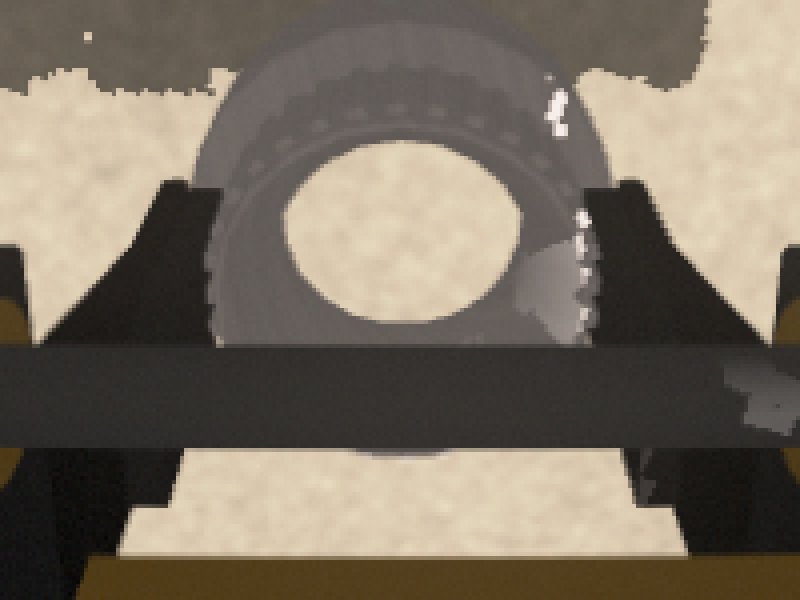

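Run:
```python
from h import *
ci=dict(np.load('r.npz'));T=np.linspace(0,6.283,300);tcp=np.array([446.28,-272.44,133.64]);y=1.908
def box(c,r,z):
    P=np.array([proj(ci,[c[0]+r*np.cos(t),c[1]+r*np.sin(t),z]) for t in T]);return np.r_[P.min(0),P.max(0)].round(1)
for dx in(-2,-1,0,1,2):
    c=tcp[:2]+dx*np.array([np.cos(y),np.sin(y)]);print(dx,box(c,28,tcp[2]+1.5),box(c,34,tcp[2]-20))
im=cv2.imread('pics/r.png').astype(int).mean(-1).astype(int)
print(im[288:300,250:262:3].T, im[160:190,255])
```

```text
-2 [204.2 214.2 304.3 302.3] [200.2 191.3 308.2 288.6]
-1 [204.1 212.4 304.4 300.9] [200.1 189.7 308.3 287.3]
0 [204.  210.7 304.5 299.5] [200.  188.1 308.4 286. ]
1 [203.9 208.9 304.6 298. ] [199.9 186.4 308.5 284.7]
2 [203.8 207.1 304.7 296.6] [199.8 184.8 308.6 283.5]
[[ 51  49  51  48  80 115 168 198 200 200 202 202]
 [ 50  51  49  49  78 115 171 199 198 201 201 200]
 [ 51  49  50  49  78 119 186 209 197 195 194 199]
 [ 49  51  50  49  79 118 177 206 205 203 202 203]] [ 91  89  89  89  88  91  92  93  91  94  94  93  94  93  92  93  89  93
  91  93  91  92  91  90  92 100 103 103 104 103]
```

Seen in hand, the collar's axis sits about 2 mm ahead of the TCP along tool x. I'll move over the holder with that taken into account.

```bash
python3 -m inch '[[0,0,-0.1,0,0,0,-1],[0.127,0.127,0,0,0,0,-1],[0.127,0.127,0,0,0,0,-1],[0.127,0.127,0,0,0,0,-1],[0.127,0.127,0,0,0,0,-1]]'>/dev/null; python3 -m inch '[[0.127,0.127,0,0,0,0,-1],[0.127,0.127,0,0,0,0,-1],[0,0,0,0,0,0,-1],[0,0,0,0,0,0,-1],[0,0,0,0,0,0,-1]]'
python3 - <<'E'
from h import *
o=monitor.get_obs();print(o['joints'],o['tcp_pos'],o['orientation'])
ci=optics.camera_info('wrist');im=snap('wrist','u.png');np.savez('u.npz',**{k:np.array(v) for k,v in ci.items()})
a=snap('scene','v.png');b=snap('side','w.png')
y=o['orientation'][2];d=np.array([587.0,18.7])-o['tcp_pos'][:2];print(d[0]*np.cos(y)+d[1]*np.sin(y),d[0]*np.sin(y)-d[1]*np.cos(y))
E
```

```text
t: 21.98
tcp_pos: [583.5, 17.6, 159.6]
orientation: [-3.139, 0.0, 1.906]
force: [1.3, -0.1, -2.9]
grip_width: 55.2
gripper_force: 40.0
[ 0.46516925  0.52228013 -0.7694402   1.80701275  0.42886356  0.98963749
 -0.14520815] [583.45546012  17.60701663 159.60038916] [-3.13895386e+00  2.64122783e-04  1.90566512e+00]
-0.13262432351004017 3.706856674795788
```

```bash
python3 -m inch '[[0,0.0123,0.04,0,0,0,-1],[0,0,0.03,0,0,0,-1],[0,0,0.01,0,0,0,-1],[0,0,0,0,0,0,-1],[0,0,0,0,0,0,-1]]'; for i in 1; do python3 -m inch '[[0,0,0.005,0,0,0,-1],[0,0,0,0,0,0,-1]]'|grep -E 'pos|force: \['; python3 -m inch '[[0,0,0.005,0,0,0,-1],[0,0,0,0,0,0,-1]]'|grep -E 'pos|force: \['; done
```

```text
t: 22.75
tcp_pos: [588.0, 20.9, 137.1]
orientation: [3.141, 0.0, 1.908]
force: [-0.3, 0.3, -2.6]
grip_width: 55.6
gripper_force: 40.0
tcp_pos: [587.8, 20.7, 135.4]
force: [-0.1, 0.5, -2.9]
tcp_pos: [587.8, 20.6, 133.7]
force: [0.8, 0.8, -3.2]
```

```bash
python3 -m inch '[[-0.005,-0.0046,0,0,0,0,-1],[0,0,0,0,0,0,-1],[0,0,0,0,0,0,-1]]'|grep -E 'pos|force: \['; python3 -m inch '[[0,0,0.005,0,0,0,-1],[0,0,0,0,0,0,-1]]'|grep -E 'pos|force: \['; python3 -m inch '[[0,0,0.005,0,0,0,-1],[0,0,0,0,0,0,-1]]'|grep -E 'pos|force: \['
```

```text
tcp_pos: [587.1, 18.8, 133.9]
force: [0.0, -0.2, -2.0]
tcp_pos: [586.9, 18.9, 132.2]
force: [0.6, -0.9, -2.4]
tcp_pos: [586.9, 18.8, 130.7]
force: [-0.3, -0.1, -2.7]
```

```bash
for i in 1; do python3 -m inch '[[0,0,0.005,0,0,0,-1],[0,0,0,0,0,0,-1]]'|grep -E 'pos|force: \['; python3 -m inch '[[0,0,0.005,0,0,0,-1],[0,0,0,0,0,0,-1]]'|grep -E 'pos|force: \[';  python3 -m inch '[[0,0,0.005,0,0,0,-1],[0,0,0,0,0,0,-1]]'|grep -E 'pos|force: \['; done
```

```text
tcp_pos: [586.9, 18.8, 129.2]
force: [-0.7, 0.4, -4.0]
tcp_pos: [586.9, 18.8, 127.7]
force: [-0.1, -0.1, -3.4]
tcp_pos: [586.9, 18.8, 126.2]
force: [-1.4, 0.1, -2.8]
```

```bash
for i in 1; do python3 -m inch '[[0,0,0.005,0,0,0,-1],[0,0,0,0,0,0,-1]]'|grep -E 'pos|force: \['; python3 -m inch '[[0,0,0.003,0,0,0,-1],[0,0,0,0,0,0,-1]]'|grep -E 'pos|force: \[';  python3 -m inch '[[0,0,0.003,0,0,0,-1],[0,0,0,0,0,0,-1]]'|grep -E 'pos|force: \['; done
```

```text
tcp_pos: [586.9, 18.8, 124.7]
force: [-0.3, -0.2, -3.3]
tcp_pos: [587.0, 18.8, 123.9]
force: [-1.1, 0.8, -2.5]
tcp_pos: [587.0, 18.8, 123.0]
force: [-0.4, -0.7, -3.7]
```

```bash
for i in 1; do python3 -m inch '[[0,0,0.003,0,0,0,-1],[0,0,0,0,0,0,-1]]'|grep -E 'pos|force: \['; python3 -m inch '[[0,0,0.003,0,0,0,-1],[0,0,0,0,0,0,-1]]'|grep -E 'pos|force: \[';  python3 -m inch '[[0,0,0.003,0,0,0,-1],[0,0,0,0,0,0,-1]]'|grep -E 'pos|force: \['; done
```

```text
tcp_pos: [587.0, 18.8, 122.1]
force: [0.6, -0.0, -3.0]
tcp_pos: [587.0, 18.8, 121.2]
force: [-0.5, 0.8, -3.0]
tcp_pos: [587.0, 18.8, 120.3]
force: [-0.0, -0.1, -2.8]
```

```bash
for i in 1; do python3 -m inch '[[0,0,0.003,0,0,0,-1],[0,0,0,0,0,0,-1]]'|grep -E 'pos|force: \['; python3 -m inch '[[0,0,0.003,0,0,0,-1],[0,0,0,0,0,0,-1]]'|grep -E 'pos|force: \[';  python3 -m inch '[[0,0,0.003,0,0,0,-1],[0,0,0,0,0,0,-1]]'|grep -E 'pos|force: \['; done
```

```text
tcp_pos: [587.0, 18.8, 119.4]
force: [1.6, 1.1, -3.7]
tcp_pos: [587.1, 18.9, 118.9]
force: [-0.4, -0.1, -0.7]
tcp_pos: [587.1, 18.9, 118.0]
force: [-0.9, -0.5, 2.1]
```

Contact at 119 TCP puts the collar underside about 77.7 mm up. That is well below the pin tops and on the disc, so the keyways are already over the pins. Now I'll push home.

```bash
for i in 1; do python3 -m inch '[[0,0,0.005,0,0,0,-1],[0,0,0,0,0,0,-1]]' 60|grep -E 'pos|force: \['; python3 -m inch '[[0,0,0.005,0,0,0,-1],[0,0,0,0,0,0,-1]]'|grep -E 'pos|force: \[';  python3 -m inch '[[0,0,0.004,0,0,0,-1],[0,0,0,0,0,0,-1]]'|grep -E 'pos|force: \['; done
```

```text
tcp_pos: [587.1, 18.9, 116.7]
force: [-3.2, -1.0, 5.9]
tcp_pos: [587.2, 18.9, 116.3]
force: [-5.4, -1.3, 11.9]
tcp_pos: [587.2, 18.9, 116.2]
force: [-6.8, -2.2, 20.8]
```

```bash
python3 -m inch '[[0,0,0.001,0,0,0,-1],[0,0,0,0,0,0,-1],[0,0,0,0,0,0,-1],[0,0,0,0,0,0,-1],[0,0,0,0,0,0,-1]]'
python3 - <<'E'
from h import *
b=snap('side','x.png');a=snap('scene','y.png')
cv2.imwrite('pics/z.png',np.hstack([cv2.resize(b[150:250,210:310,::-1],(400,400)),cv2.resize(a[140:240,210:310,::-1],(400,400))]))
E
```

```text
t: 28.5
tcp_pos: [587.2, 18.9, 116.2]
orientation: [-3.141, 0.002, 1.908]
force: [-7.2, -2.8, 21.3]
grip_width: 55.4
gripper_force: 60.0
```

View pics/z.png

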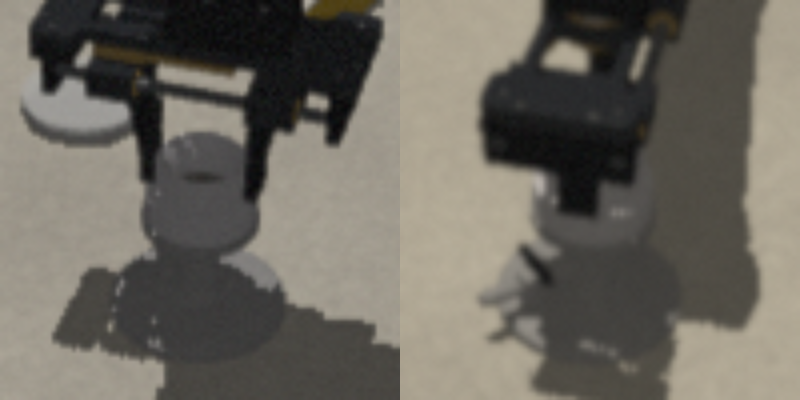

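The collar sits level on the flange with no gap visible, and it is stable at about 21 N. Handing in.

```bash
python3 -c "
from workcell import job
print(job.sign_off())"
```

```text
the job is handed in; nothing more can be done
None
```

I laid the grey disc flat in the recess, and the collar is keyed over the pins and held fully home with about 21 N of push. I handed the job in at about 29 s; the collar needed no turning because the keyways happened to line up with the pins on the way down.

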